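# Tip the tart carton down onto its taped place and slide the fig tart in

## Robot

A 6-joint arm with a two-finger parallel gripper is mounted at the origin on a cart in front of the work surface, level with it; the furniture and walls round the work are solid. World frame = base frame: x ahead of the robot, y to its left, z up, the work surface at z = 0. Lengths are in m, angles in degrees, forces in N, time in s.
With the tool pointing down it reaches from about 0.325 to 0.925 m from the base axis. Payload 3.1 kg.
Tool frame: the origin (TCP) lies on the centre line of the jaws, within the pads' length; the fingertips stand 11 mm ahead of it and the grasp point (between the pads) lies 8 mm behind it; x points along the fingers, y is the direction in which the jaws open and shut, and the axes are right-handed (so a half turn about x gives the same grasp; the last joint's range is limited). The gripper opens to 85 mm and grips with 20 to 120 N. Pads are 22 mm wide; open, the fingers measure 114 mm over their backs; the gripper's body (76 mm by 85 mm) begins 54 mm behind the grasp point. The pads swing forward as they close: fully open they stand 13 mm farther back than shut.
Start: joints at [-77.361, 12.427, 92.441, -0, 75.132, -6.429], TCP at [0.204, -0.591, 0.203] pointing down, gripper open.
Joint ranges: [-157.48, 157.48], [-44.54, 120.13], [17.64, 146.25], [-64.5, 244.5], [7.68, 150.69], [-147.95, 147.95]. Speed limits (degrees/s): [159.86, 159.86, 180, 180, 180, 180].

## Interface

Orientations are given as [roll, pitch, yaw] about the fixed x, y, z axes, in that order (R = Rz(yaw) Ry(pitch) Rx(roll)).
In Python, from cell import env gives the robot as it stands. The module is installed in compiled form; this text tells all that it offers.
- The arm moves only by the tool jog_arm, never from a script. Its argument "moves" is a list of rows, each a list of 5 numbers: the shift along the tool's x, y, z in m, then the turn about the tool's x in rad, then the closure, from 0 (fully open) to 1 (shut). In form: [[tx, ty, tz, yaw, gripper], ...]. A call has 1 to 12 rows; each row is the pose to reach, as a shift and turn from the pose measured when the call began, along the tool's axes at that moment; what a row does not reach only later rows make up. A row lasts 1/12 s, in which the tool goes at most 41.7 mm and 7.16 degrees, less where a joint would pass 70% of its speed; a pose out of reach is approached as far as the arm can. A call with a gripper value outside its range is refused whole. The fingers move at their own pace and stop on an object; "squeeze" is the grip in N (left out, the last holds). Time passes only in rows, so rows that repeat a pose let the fingers close. It gives the time, the measured TCP pose, the force and the opening at its end, in the units of the state.
- env.get_obs(): the state, without advancing time (a new reading comes with each control period).
- env.read_camera(name): name is "side" or "top" or "wrist"; returns a dict with "pixels" (420x560x3 uint8, red, green, blue), "camera_matrix" (3x3 intrinsics, pixels), "world_from_camera" (4x4, takes a point from camera to world coordinates). Camera axes: x right, y down, z forward; pixel columns grow to the right and rows downward; lengths in m; the calibration is good to about 2 mm. A picture is of the moment at which its call begins. There is no depth.
- env.sign_off(): hands the job in, once; it reports no verdict.
The state is a dict: "t": time; "qpos": joint angles; "qvel": joint speeds; "tau": joint torques, N m; "tool_pos": TCP position; "ee_rot": TCP orientation; "ft_force": force on the tool from outside, world axes, zero at the start; "moment": the same for the moment, N m; "width": finger opening in m.
Only numpy, scipy, OpenCV 4.12 (cv2) and the standard library are available. Lean on these libraries where they do the work, as an engineer would, in place of code of your own. Each camera call takes 0.05 s, during which the arm holds its last target. There are 200 camera calls.

## Task

Box the fig tart by pushing only, lifting nothing: nudge the standing carton forward until its front foot is just inside the tape, then tip it over by pushing high from behind, so that it lies inside the four tape corners with its mouth towards the tart. Then slide the tart by its board through the mouth until the board is wholly inside the carton, which stays within the tape. Do not touch the tart itself, and leave the other things where they are.

Things in the scene. Friction and masses are not known exactly. Their poses are not given: they have to be found in the camera images.
- carton: Loose brown card carton, 0.2 kg: a box 196 mm wide (own x), 58 mm thick (own y), 196 mm long (own z), open at the +z end only. It starts standing on its closed end, mouth up; origin: middle of the closed end's underside, own +y pointing away from the taped place. Tipped (it goes over at about 0.29 rad) it lies on its -y wall, own z level towards the tart, own y up.
- carton_mid (a point): point of the carton: middle of the outer face of its -y wall (own 0, -29, 98 mm); once the carton lies, the middle of its footprint on the table
- carton_foot (a point): point of the carton: middle of the lower -y edge about which it tips (own 0, -29, 0 mm); it stays on the table unless the carton is lifted
- carton_mouth (a point): point of the carton: middle of the -y wall's edge at the mouth (own 0, -29, 196 mm). Inside, the carton is 190 mm wide, 53 mm high and 193 mm deep (walls 3 mm, the -y wall 1.6 mm). A tapered lip up to 170 mm wide stands 28 mm out past the mouth; lying down it is a gentle ramp from the table to the 1.6 mm floor, so the board slides in unlifted.
- outline: The packing place: four corners of flat cream masking tape on the table (fixed, no height). Clear space inside: 236 mm along own x, 240 mm along own y; origin in its middle. Own +y points to where the carton stands, -y to the tart. To fall centred the carton's tipping edge must be 98 mm from the origin on the +y side; it starts 35 to 55 mm farther back. The lip may reach over the tape.
- tart_board: Loose square board, gold on top, 164 x 164 mm, 12 mm thick, 0.4 kg with the tart that is fixed on it. Origin: middle of the underside, on the table; own z up; own +y points roughly to the taped place. Its sides are upright from 3 mm above the table up; below that the underside is bevelled (12 mm inwards), so it slides and rides up onto the carton's lip.
- tart: The fig tart fixed in the middle of tart_board: round crust 134 mm across that begins 12 mm above the table and is 25 mm high, with halved figs up to about 43 mm above the table. The board's rim is bare for 15 mm at the middle of each side. Origin: middle of the crust's underside.
- tape_roll: bystander: loose roll of cream masking tape lying flat, 98 mm across, 25 mm high; origin: middle of the underside
- timer: bystander: loose white dial timer, 64 mm across, 44 mm high; origin: middle of the underside
- bowl: bystander: loose small steel bowl, 110 mm across, 42 mm high; origin: middle of the underside
- marker: bystander: loose white and black marker pen, 135 mm long (own y), 17 mm thick; origin: under its middle
- spatula: bystander: loose offset spatula with a wooden handle, 271 mm long (own x), 23 mm wide, 21 mm high; origin: under its middle

How it is judged:
By the outcome, as a careful person would: the job done as asked, in the order asked, and still so for the second after the job is handed in, with the robot touching nothing.
It also fails if it takes over 64 s, if anything falls off the work surface, if the arm or the gripper's body presses on something with over 40 N, if the wrist force passes 120 N, or if a joint passes its speed limit or range.

## Working session

There is one attempt and no reset: what is moved stays moved. The work goes in short steps, Python scripts to look and compute and a tool call to move; the robot and the scene stay as the last step left them, time stands still between calls to the robot, and variables do not carry over. Pictures are saved under pics/ and viewed, about 8 in all and at most 12, crops included, and the job is handed in when it is done.

Besides the shell and the picture viewer there is one more tool, called after ">>>" as name(argument=value, ...) on one line, values as JSON. jog_arm: Moves the arm, as the interface text tells. Its arguments: {"type":"object","properties":{"moves":{"type":"array","items":{"type":"array","items":{"type":"number"}}},"squeeze":{"type":"number"}},"required":["moves"]}

```bash
mkdir -p pics; cat > h.py <<'E'
import numpy as np, cv2
from cell import env
def cam(n,save=None):
    d=env.read_camera(n)
    if save: cv2.imwrite(f'pics/{save}.png',cv2.cvtColor(d['pixels'],cv2.COLOR_RGB2BGR))
    return d
def ray(d,uv,z=0.):
    K=d['camera_matrix'];T=d['world_from_camera']
    uv=np.atleast_2d(uv).astype(float)
    r=np.c_[uv,np.ones(len(uv))]@np.linalg.inv(K).T@T[:3,:3].T
    o=T[:3,3]
    return o+r*((z-o[2])/r[:,2])[:,None]
def proj(d,P):
    T=d['world_from_camera'];p=(np.atleast_2d(P)-T[:3,3])@T[:3,:3]
    q=p@d['camera_matrix'].T
    return q[:,:2]/q[:,2:]
E
python3 - <<'E'
from h import *
np.set_printoptions(precision=3,suppress=True)
a=cam('top','t0');b=cam('side','s0')
for d in(a,b):print(d['world_from_camera'],d['camera_matrix'][0])
print(env.get_obs())
E
```

```text
[[-0.052 -0.973  0.224  0.268]
 [-0.999  0.05  -0.014  0.001]
 [ 0.002 -0.224 -0.974  1.346]
 [ 0.     0.     0.     1.   ]] [486.41    0.    276.676]
[[ 0.85  -0.233  0.472 -0.156]
 [-0.526 -0.336  0.782 -1.182]
 [-0.023 -0.913 -0.408  0.746]
 [ 0.     0.     0.     1.   ]] [449.545   0.    285.702]
{'t': 0.1, 'qpos': array([-77.363,  12.472,  92.523,   0.   ,  75.133,  -6.426]), 'qvel': array([-0.091, -0.032, -0.151,  0.077, -0.004,  0.04 ]), 'tau': array([ -0.   , -39.807, -30.497,  -0.   ,   0.004,  -0.   ]), 'tool_pos': array([ 0.204, -0.59 ,  0.201]), 'ee_rot': array([-96.513,  89.872, 102.551]), 'ft_force': array([-0.82 , -0.032,  0.581]), 'moment': array([ 0.034,  0.032, -0.023]), 'width': 0.08534164070149088}
```

View pics/t0.png

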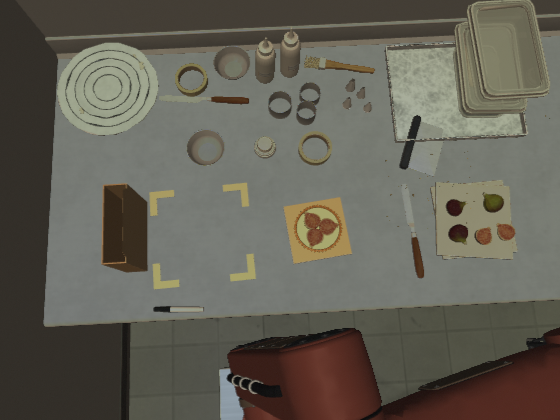

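View pics/s0.png

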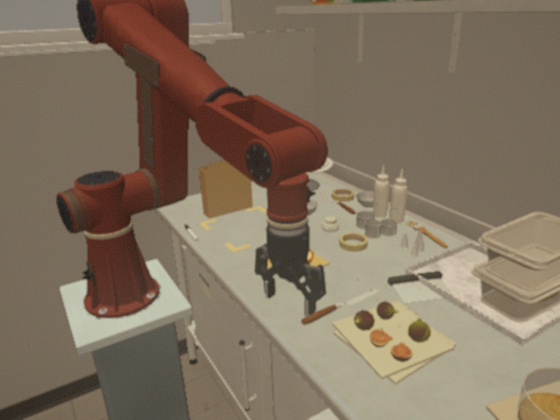

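The top view shows the carton on the left at about (125,228), the tape corners at (160,200), (237,193), (165,277) and (244,268), and the board at (318,230). The marker is at (180,309), near the carton's path. The side view shows the gripper over the table at (290,270) and the carton at (228,188).

```bash
python3 - <<'E'
from h import *
np.set_printoptions(precision=4,suppress=True)
a=cv2.imread('pics/t0.png');b=cv2.imread('pics/s0.png')
c1=cv2.resize(a[170:290,90:170],None,fx=5,fy=5,interpolation=cv2.INTER_CUBIC)
c2=cv2.resize(b[170:330,220:335],None,fx=3.4,fy=3.75,interpolation=cv2.INTER_CUBIC)
cv2.imwrite('pics/z1.png',np.hstack([c1,c2[:600]]))
d=cam('top');px=d['pixels'];hsv=cv2.cvtColor(px,cv2.COLOR_RGB2HSV)
def show(n,m,amin=80):
    k,l,s,c=cv2.connectedComponentsWithStats(m.astype(np.uint8))
    for i in range(1,k):
        if s[i,4]>amin: print(n,s[i],c[i],np.median(hsv[l==i],0))
    return l
for u,v in[(160,197),(300,215),(135,230),(115,220)]:print(hsv[v,u])
roi=np.zeros(px.shape[:2],bool);roi[175:300,145:262]=1
m=cv2.inRange(hsv,(18,60,110),(35,255,255))>0
l=show('tape',m&roi)
for i in range(1,l.max()+1):
    mm=(l==i)
    if mm.sum()>80:
        cn=cv2.findContours(mm.astype(np.uint8),cv2.RETR_EXTERNAL,cv2.CHAIN_APPROX_NONE)[0][0]
        print(ray(d,cv2.approxPolyDP(cn,3,True)[:,0])[:,:2].tolist(),cv2.approxPolyDP(cn,3,True)[:,0].tolist())
roi[:]=0;roi[190:275,275:360]=1
m=cv2.inRange(hsv,(8,90,120),(28,255,255))>0
cn=max(cv2.findContours((m&roi).astype(np.uint8),cv2.RETR_EXTERNAL,cv2.CHAIN_APPROX_NONE)[0],key=cv2.contourArea)
W=ray(d,cn[:,0],.012)[:,:2].astype(np.float32)
print('board',cv2.minAreaRect(W),cv2.minAreaRect(cn))
E
```

```text
[ 25 101 166]
[ 15 177 117]
[ 16 121  55]
[ 16 128  50]
tape [223 183  26  24 292] [238.6199 191.3116] [ 24. 106. 168.]
tape [149 190  25  26 294] [157.9252 199.381 ] [ 25. 106. 168.]
tape [230 254  26  27 316] [245.6044 270.4494] [ 27.  97. 168.]
tape [153 263  26  26 316] [161.807  279.0253] [ 27.  97. 168.]
[[0.6514676010780516, 0.13214486465168698], [0.633661207183441, 0.13262516203117466], [0.6372416831844935, 0.08670551617914249], [0.5868233156236844, 0.07991124525447818], [0.5888674193086205, 0.06277513293979209], [0.6540488259548387, 0.06601322692178169]] [[223, 185], [223, 191], [239, 189], [242, 206], [248, 205], [246, 183]]
[[0.6439407993493093, 0.27543538291847], [0.6385666578478666, 0.343937425649516], [0.5740253434355697, 0.34065761564666125], [0.575908612476344, 0.32090644694469006], [0.6198497938450984, 0.32390072229219263], [0.6262021470224068, 0.27550525035086787]] [[173, 190], [149, 193], [150, 215], [157, 214], [156, 199], [173, 196]]
[[0.44838430033352505, 0.054286772957935915], [0.4465979835255106, 0.07381148417594725], [0.40207868920472833, 0.06996925976849708], [0.39640941735558266, 0.11975996633725465], [0.38002844439468203, 0.12025472568909919], [0.38193928824239193, 0.05150010099843792]] [[253, 254], [246, 255], [248, 271], [230, 274], [230, 280], [255, 278]]
[[0.4348672439358721, 0.33145944298325464], [0.36904161906609595, 0.3283850738424222], [0.3710747822925193, 0.26284710214991286], [0.38738262452963723, 0.26274535301434215], [0.38706108561698915, 0.30931107242511213], [0.4367819742809409, 0.3149105261866584]] [[153, 264], [154, 288], [178, 286], [178, 280], [161, 281], [159, 263]]
board ((0.5064541101455688, -0.12699522078037262), (0.16267192363739014, 0.16223594546318054), 6.8994550704956055) ((317.33575439453125, 229.6807098388672), (57.74197769165039, 59.02703857421875), 80.13418579101562)
```

View pics/z1.png

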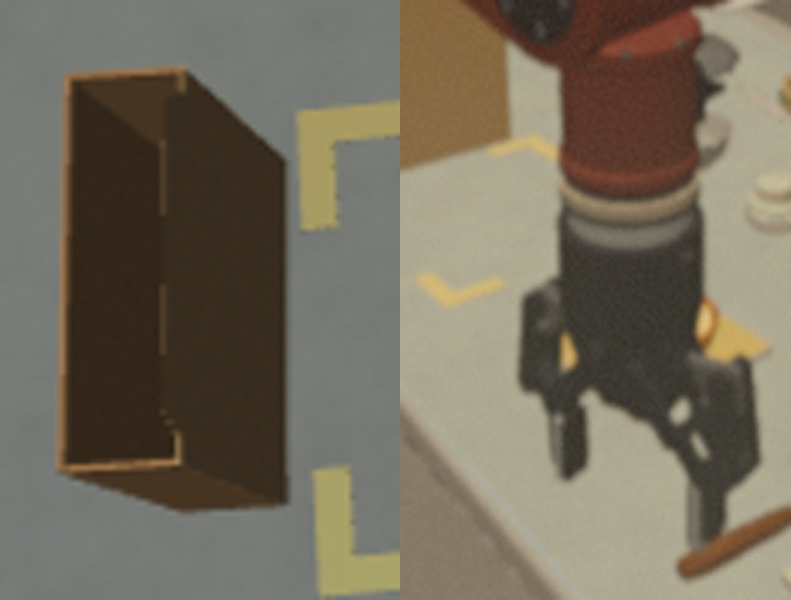

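The crop shows the carton's front foot edge from (147.2,202) to (147.4,270.6) and its rim corners at (103,185), (102,264), (127,184) and (126,263). The gripper's knuckles stick out wider than its tips.

```bash
cat >> h.py <<'E'
from scipy.spatial.transform import Rotation as Ro
O=np.array([.5116,.1975]);YAW=3.9
w=np.array([np.cos(np.radians(YAW)),np.sin(np.radians(YAW))]);u=np.array([-w[1],w[0]])
def R(): return Ro.from_euler('xyz',env.get_obs()['ee_rot'],degrees=True).as_matrix()
def out(p): p=np.asarray(p)[...,:2]-O; return np.stack([p@w,p@u],-1)   # world->outline
def fromout(a,b): return O+a*w+b*u
def go(x,y,z):
    "tool-frame shift to world target"
    o=env.get_obs(); return R().T@(np.array([x,y,z])-o['tool_pos'])
def yawturn(deg):
    "turn about tool x (rad) to bring tool y axis to heading deg (mod 180)"
    r=R();h=np.degrees(np.arctan2(r[1,1],r[0,1]))
    t=(deg-h+90)%180-90
    # tool x points down -> positive turn about x lowers heading
    return h,-np.radians(t)
E
python3 - <<'E'
from h import *
np.set_printoptions(precision=4,suppress=True)
d=cam('top')
f=ray(d,[[147.2,202],[147.4,270.6]],0);r=ray(d,[[103.2,185.4],[102,264],[127.2,184],[126,262.6]],.196)
print('foot',f[:,:2].tolist(),out(f).tolist());print('rim',r[:,:2].tolist(),out(r).tolist())
for n,c in(('marker',[[153,309],[203,309]]),):print(n,ray(d,c,.01),out(ray(d,c,.01)))
print('board',out([.5064,-.127]),'tableedge',ray(d,[[50,100],[45,320],[150,322],[400,306]]))
print(R(),yawturn(93.9))
for p in [fromout(0,.30)]: print(p,go(*p,.32))
print('tart px',ray(d,[[315,149],[205,148],[265,147]],.03))
E
```

```text
foot [[0.6123223037452571, 0.34886188599988976], [0.41745395614634306, 0.34676821627182675]] [[0.11078398164667021, 0.14416071731129004], [-0.08377550675054962, 0.15532592324192432]]
rim [[0.6096306244807272, 0.4060748756519131], [0.41677678541532004, 0.4034773756021701], [0.6101934753445055, 0.34744903723823195], [0.41717518193051717, 0.3469752001629677]] [[0.1119898936817912, 0.20142429297985248], [-0.08059401938774373, 0.21194981793589188], [0.10856398769971143, 0.14289593319586524], [-0.08403955733350486, 0.1555513887254072]]
marker [[0.3125 0.3284 0.01  ]
 [0.3056 0.1942 0.01  ]] [[-0.1897  0.1441]
 [-0.2057  0.0107]]
board [-0.0273 -0.3234] tableedge [[ 0.9414  0.6413  0.    ]
 [ 0.2988  0.621   0.    ]
 [ 0.279   0.3387  0.    ]
 [ 0.2862 -0.3384  0.    ]]
[[-0.0003  0.3267 -0.9451]
 [ 0.0015 -0.9451 -0.3267]
 [-1.     -0.0015 -0.0002]] (np.float64(-70.93304705863764), np.float64(0.2647132663218115))
[0.4912 0.4968] [-0.1168 -0.9337 -0.6265]
tart px [[ 0.7361 -0.136   0.03  ]
 [ 0.7552  0.1776  0.03  ]
 [ 0.7494  0.0063  0.03  ]]
```

>>> jog_arm(moves=[[-0.118,-0.384,-0.393,0.265,0],[-0.118,-0.384,-0.393,0.265,0],[-0.118,-0.384,-0.393,0.265,0],[-0.118,-0.384,-0.393,0.265,0],[-0.118,-0.384,-0.393,0.265,0],[-0.118,-0.384,-0.393,0.265,0],[-0.118,-0.384,-0.393,0.265,0],[-0.118,-0.384,-0.393,0.265,0],[-0.118,-0.384,-0.393,0.265,0],[-0.118,-0.384,-0.393,0.265,0],[-0.118,-0.384,-0.393,0.265,0],[-0.118,-0.384,-0.393,0.265,0]])

```text
t: 1.2
tool_pos: [0.4232, -0.1515, 0.3078]
ee_rot: [-107.3, 89.9, 76.5]
ft_force: [0.4, -0.5, 0.6]
width: 0.0851
```

```bash
python3 -c "
from h import *
print(env.get_obs()['tool_pos'],yawturn(93.9),go(.51,.50,.32))"
```

```text
[ 0.42317418 -0.15147765  0.30776484] (np.float64(-86.13352160265954), np.float64(-0.0005850623369546399)) [-0.01145605 -0.64415353 -0.13056243]
```

>>> jog_arm(moves=[[-0.012,-0.644,-0.131,0,0],[-0.012,-0.644,-0.131,0,0],[-0.012,-0.644,-0.131,0,0],[-0.012,-0.644,-0.131,0,0],[-0.012,-0.644,-0.131,0,0],[-0.012,-0.644,-0.131,0,0],[-0.012,-0.644,-0.131,0,0],[-0.012,-0.644,-0.131,0,0],[-0.012,-0.644,-0.131,0,0],[-0.012,-0.644,-0.131,0,0],[-0.012,-0.644,-0.131,0,0],[-0.012,-0.644,-0.131,0,0]])

```text
t: 2.2
tool_pos: [0.4889, 0.3442, 0.3171]
ee_rot: [-106.6, 89.9, 77.3]
ft_force: [1.3, -0.6, 0.3]
width: 0.0852
```

```bash
python3 -c "
from h import *
print(env.get_obs()['tool_pos'],yawturn(93.9),go(.51,.50,.32),go(.51,.50,.02))"
```

```text
[0.48888776 0.34419326 0.31709093] (np.float64(-86.10202058538653), np.float64(-3.526586781217047e-05)) [-0.00276896 -0.15401353 -0.03165587] [ 0.29723092 -0.15375634 -0.03157922]
```

>>> jog_arm(moves=[[-0.003,-0.154,-0.032,0,0],[-0.003,-0.154,-0.032,0,0],[-0.003,-0.154,-0.032,0,0],[-0.003,-0.154,-0.032,0,0],[-0.003,-0.154,-0.032,0,0],[0.299,-0.154,-0.032,0,0],[0.299,-0.154,-0.032,0,0],[0.299,-0.154,-0.032,0,0],[0.299,-0.154,-0.032,0,0],[0.299,-0.154,-0.032,0,0],[0.299,-0.154,-0.032,0,0],[0.299,-0.154,-0.032,0,0]])

```text
t: 3.2
tool_pos: [0.5102, 0.4993, 0.0268]
ee_rot: [-114.3, 90.0, 69.6]
ft_force: [-0.2, 0.3, -0.3]
width: 0.0852
```

```bash
python3 -c "
from h import *
print(env.get_obs()['tool_pos'],yawturn(93.9),go(.508,.475,.018),env.get_obs()['ft_force'])
s=cam('side');t=cam('top')['pixels'][150:330,60:270]
a=cv2.resize(s['pixels'][90:230,150:310],(480,420));b=cv2.resize(t,(320,274));c=np.zeros((420,800,3),np.uint8);c[:,:480]=a;c[:274,480:]=b
cv2.imwrite('pics/p4.png',c[...,::-1])"
```

```text
[0.51019053 0.49931941 0.02677447] (np.float64(-86.11706748429614), np.float64(-0.00029788379600022535)) [0.00876032 0.02412005 0.00383453] [-0.16453334  0.28136942 -0.30322629]
```

View pics/p4.png

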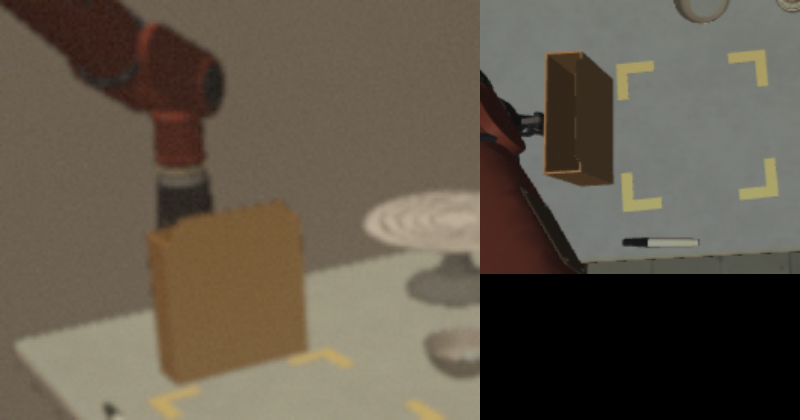

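The gripper stands behind the upright carton and clear of it (pad at about (530,125) in the inset). Next I'll push slowly and low.

>>> jog_arm(moves=[[0.009,0.01,0.004,0,0],[0.009,0.02,0.004,0,0],[0.009,0.028,0.004,0,0],[0.009,0.033,0.004,0,0],[0.009,0.037,0.005,0,0],[0.009,0.041,0.006,0,0],[0.009,0.045,0.007,0,0],[0.009,0.049,0.008,0,0],[0.009,0.053,0.009,0,0],[0.009,0.057,0.01,0,0],[0.009,0.06,0.011,0,0],[0.009,0.06,0.011,0,0]])

```text
t: 4.3
tool_pos: [0.4958, 0.4322, 0.009]
ee_rot: [34.2, 88.8, -142.0]
ft_force: [0.1, -0.3, 1.3]
width: 0.0853
```

```bash
cat >> h.py <<'E'
def foot(d):
    "dark front wall of standing carton in top view: fit its lower (right-hand) edge on the table"
    g=cv2.cvtColor(d['pixels'],cv2.COLOR_RGB2HSV)
    m=((g[...,2]<85)&(g[...,1]>90)).astype(np.uint8); m[:178]=0;m[292:]=0;m[:,:100]=0;m[:,260:]=0
    m=cv2.morphologyEx(m,cv2.MORPH_OPEN,np.ones((3,3)))
    k,l,s,c=cv2.connectedComponentsWithStats(m);i=1+s[1:,4].argmax();l=l==i
    rows=np.where(l.any(1))[0]; e=np.array([[np.where(l[r])[0].max()+.5,r] for r in rows])
    xm=np.median(e[:,0]); e=e[abs(e[:,0]-xm)<4]
    P=out(ray(d,e,0.)); f=np.polyfit(P[:,0],P[:,1],1)
    print('foot rows',e[0],e[-1],'a ends',P[0,0].round(4),P[-1,0].round(4),'b at mid',np.polyval(f,P[:,0].mean()).round(4),'rel yaw deg',np.degrees(np.arctan(f[0])).round(2))
E
python3 -c "
from h import *
print(env.get_obs()['tool_pos'],env.get_obs()['ft_force'])
d=cam('top','t5');foot(d)"
```

```text
[0.49582081 0.43223555 0.00902178] [ 0.10674824 -0.25276412  1.26457256]
foot rows [110.5 237. ] [116.5 291. ] a ends 0.0222 -0.1292 b at mid 0.2458 rel yaw deg 1.01
```

```bash
python3 -c "
from h import *
print(env.get_obs()['tool_pos'],env.get_obs()['ft_force'],env.get_obs()['ee_rot'])
a=cv2.imread('pics/t5.png')
s=cam('side')['pixels'][...,::-1]
c=np.zeros((560,800,3),np.uint8);c[:,:450]=cv2.resize(a[178:290,90:180],(450,560));c[:306,450:]=cv2.resize(s[90:230,150:310],(350,306));cv2.imwrite('pics/p5.png',c)"
```

```text
[0.49598477 0.43259417 0.00907475] [-0.3889033  -0.64449553  0.35026696] [  33.83265653   88.82831636 -142.30766144]
```

View pics/p5.png

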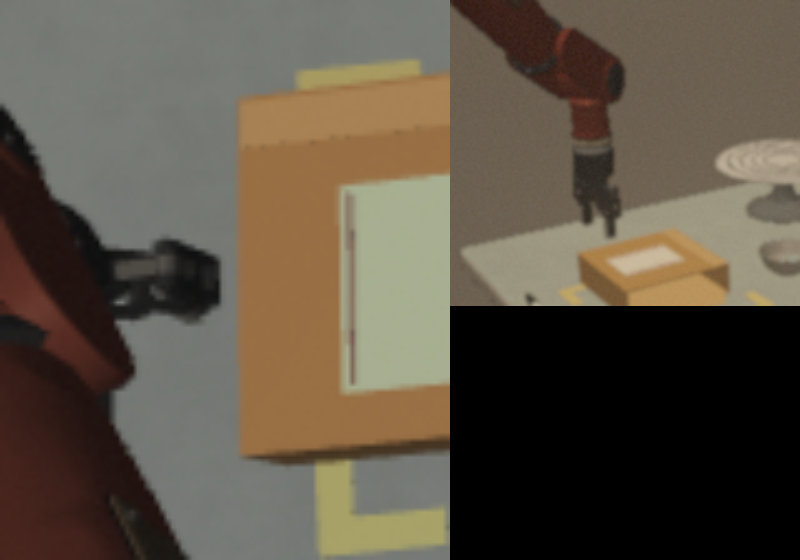

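The carton has already tipped over, during the nudge: the knuckle met it too high. It now lies flat, closed end at column 138 of the top view, mouth towards the tart. It can still be slid home, so I'll measure how far.

```bash
cat >> h.py <<'E'
def carton(d):
    "lying carton: orange top face (z=.058) -> closed-end edge line in outline coords"
    g=cv2.cvtColor(d['pixels'],cv2.COLOR_RGB2HSV)
    m=cv2.inRange(g,(8,90,125),(19,255,255)); m[:150]=0;m[300:]=0;m[:,:110]=0;m[:,262:]=0
    m=cv2.morphologyEx(m,cv2.MORPH_OPEN,np.ones((3,3),np.uint8))
    cn=max(cv2.findContours(m,cv2.RETR_EXTERNAL,cv2.CHAIN_APPROX_NONE)[0],key=cv2.contourArea)
    P=out(ray(d,cn[:,0],.058)).astype(np.float32)
    (c,s,an)=cv2.minAreaRect(P)
    print('carton out centre',np.round(c,4),'size',np.round(s,4),'ang',round(an,2),'bbox',cv2.boundingRect(cn))
E
python3 -c "
from h import *
d=cam('top');carton(d)
print(out(ray(d,[[138,197],[138,269.4]],.058)))
g=cv2.cvtColor(d['pixels'],cv2.COLOR_RGB2HSV);print(g[230,145],g[200,145],g[190,170],env.get_obs()['qpos'],yawturn(3.9))"
```

```text
carton out centre [0.0081 0.0335] size [0.2271 0.1959] ang 86.97 bbox (143, 193, 86, 76)
[[ 0.11199074  0.15426719]
 [-0.08509974  0.16530022]]
[ 16 138 157] [ 17 124 167] [ 24  88 156] [ 3.50361687e+01  2.92206583e+01  9.29042431e+01 -6.03248441e-02
  5.90074106e+01  1.21194739e+02] (np.float64(-86.12181498947147), np.float64(1.5704155834023317))
```

```bash
python3 -c "
from h import *
d=cam('top');carton(d)
g=cv2.cvtColor(d['pixels'],cv2.COLOR_RGB2HSV)
print(g[230,130:150].tolist());print(g[230,200:250].tolist())"
```

```text
carton out centre [0.0081 0.0335] size [0.2271 0.1959] ang 86.97 bbox (143, 193, 86, 76)
[[30, 13, 20], [90, 11, 23], [90, 14, 18], [50, 9, 86], [53, 9, 116], [48, 11, 121], [54, 11, 121], [53, 9, 120], [53, 9, 120], [48, 11, 120], [53, 9, 120], [48, 11, 120], [19, 39, 125], [15, 122, 152], [15, 138, 157], [15, 138, 157], [15, 138, 157], [16, 138, 157], [16, 139, 156], [15, 137, 156]]
[[16, 137, 158], [15, 137, 158], [15, 138, 159], [15, 138, 159], [15, 139, 158], [15, 136, 158], [15, 137, 158], [15, 139, 158], [15, 137, 158], [15, 137, 158], [15, 138, 159], [16, 137, 158], [16, 137, 158], [15, 138, 159], [16, 137, 158], [15, 136, 137], [17, 121, 162], [17, 120, 168], [17, 121, 167], [18, 122, 167], [17, 121, 167], [17, 121, 167], [17, 121, 167], [17, 121, 166], [17, 121, 167], [17, 121, 167], [17, 121, 167], [17, 121, 167], [19, 59, 138], [34, 15, 122], [45, 13, 122], [45, 13, 122], [45, 13, 122], [48, 10, 122], [45, 12, 124], [45, 12, 123], [45, 12, 123], [54, 10, 123], [45, 12, 124], [45, 12, 124], [45, 12, 124], [50, 12, 124], [48, 10, 123], [48, 10, 123], [45, 12, 124], [45, 12, 124], [50, 12, 125], [50, 12, 124], [45, 12, 124], [45, 12, 124]]
```

>>> jog_arm(moves=[[-0.021,0,0,-0.12,0],[-0.021,0,0,-0.24,0],[-0.021,0,0,-0.36,0],[-0.021,0,0,-0.48,0],[-0.021,0,0,-0.6,0],[-0.021,0,0,-0.72,0],[-0.021,0,0,-0.84,0],[-0.021,0,0,-0.96,0],[-0.021,0,0,-1.08,0],[-0.021,0,0,-1.2,0],[-0.021,0,0,-1.32,0],[-0.021,0,0,-1.44,0]])

```text
t: 5.5
tool_pos: [0.4966, 0.4337, 0.0303]
ee_rot: [-49.3, 88.9, -142.5]
ft_force: [-0.8, -0.0, -0.2]
width: 0.0852
```

```bash
python3 -c "
from h import *
d=cam('top');carton(d);o=env.get_obs();print(o['tool_pos'],out(o['tool_pos']),yawturn(3.9),o['ee_rot'],R())
print(out(ray(d,[[142.6,199],[142.6,266],[215,230]],.058)))
p=fromout(.006,.165);print(go(*p,.03));p=fromout(.004,.125);print(go(*p,.03))"
```

```text
carton out centre [0.0079 0.0334] size [0.227  0.1958] ang 86.87 bbox (143, 193, 86, 76)
[0.49661353 0.43371199 0.03027816] [0.00111426 0.2366843 ] (np.float64(-3.0534558462473798), np.float64(-0.12136069890906537)) [ -49.39321584   88.87848808 -142.44124752] [[-0.01551594  0.99847002 -0.05307426]
 [-0.0119311  -0.05326175 -0.99850931]
 [-0.99980843 -0.01485958  0.01273925]]
[[ 0.10487234  0.14213545]
 [-0.07758751  0.15273609]
 [-0.00414536 -0.04599585]]
[0.00097615 0.01353076 0.07055886]
[0.00144266 0.01638768 0.11050408]
```

>>> jog_arm(moves=[[0.001,0.005,0.02,-0.121,0],[0.001,0.012,0.045,-0.121,0],[0.001,0.014,0.062,-0.121,0],[0.001,0.014,0.07,-0.121,0],[0.001,0.015,0.075,-0.121,0],[0.001,0.015,0.08,-0.121,0],[0.001,0.015,0.085,-0.121,0],[0.001,0.015,0.09,-0.121,0],[0.001,0.015,0.095,-0.121,0],[0.001,0.015,0.1,-0.121,0],[0.001,0.015,0.105,-0.121,0],[0.001,0.015,0.105,-0.121,0]])

```text
t: 6.55
tool_pos: [0.5058, 0.3272, 0.0303]
ee_rot: [-55.8, 88.8, -142.0]
ft_force: [0.6, -0.3, 0.2]
width: 0.0854
```

```bash
python3 -c "
from h import *
d=cam('top');d=cam('top','t6');carton(d);o=env.get_obs();print(o['tool_pos'],out(o['tool_pos']),yawturn(3.9),o['ft_force'])
p=fromout(.004,.11);print(go(*p,.03))"
```

```text
carton out centre [0.008 0.033] size [0.226  0.1957] ang 86.99 bbox (143, 193, 86, 75)
[0.50605458 0.32796467 0.03041297] [0.00334102 0.13053973] (np.float64(3.856176785928415), np.float64(-0.0007648593743553765)) [ 0.09718347 -0.05010685 -0.29916352]
[0.00062071 0.0006813  0.02053377]
```

```bash
python3 -c "
from h import *
o=env.get_obs()
d=cam('top');print(proj(d,[o['tool_pos']]))
s=cam('side');print(proj(s,[o['tool_pos']]))
c=np.zeros((600,800,3),np.uint8);c[:,:480]=cv2.resize(d['pixels'][170:300,100:204],(480,600));c[:320,480:]=cv2.resize(s['pixels'][90:230,160:300],(320,320));cv2.imwrite('pics/p6.png',c[...,::-1])"
```

```text
[[151.68584915 236.70215356]]
[[231.76637588 207.2680721 ]]
```

View pics/p6.png

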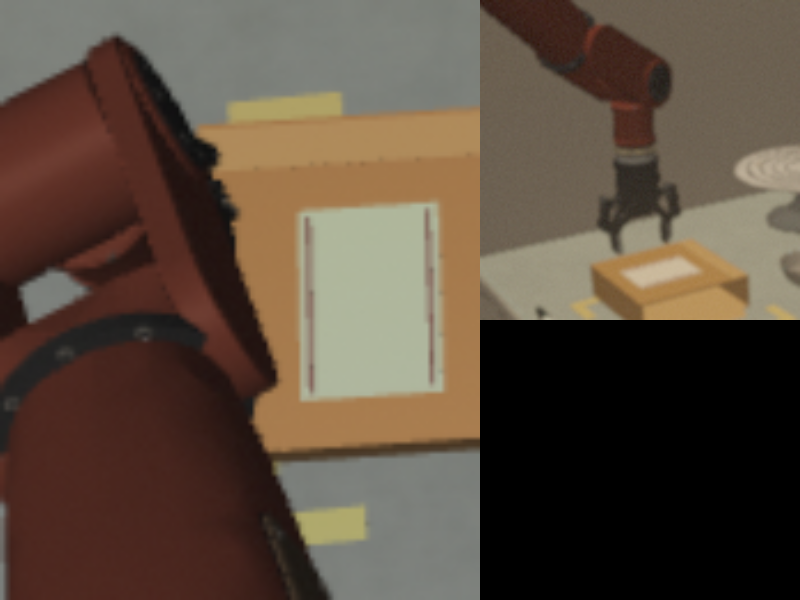

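```bash
python3 -c "
from h import *
o=env.get_obs();print(o['tool_pos'],o['t'],o['qpos'],o['ee_rot'])
s=cam('side')
for z in(.0,.03,.06,.08):print(z,ray(s,[[220,197],[242,195]],z).round(3).tolist())
p=o['tool_pos'];r=R()
print('pads',proj(s,[p+r@[0,.05,0],p-r@[0,.05,0],p+r@[-.3,0,0]]))
print('carton corners side',proj(s,[[*fromout(-.08,.1527),.058],[*fromout(.105,.142),.058],[*fromout(-.08,.1527),0]]))
t=cam('top');print('top',proj(t,[p+r@[-.3,0,0],p+r@[0,.05,0]]))
w_=cam('wrist','w6');print(w_['world_from_camera'])
"
```

```text
[0.50613687 0.32826392 0.03048034] 6.75 [ 26.4193102   21.84680038 100.79791785  -0.24581721  58.43477528
  22.66625198] [ -56.48108399   88.90060862 -142.59737485]
0.0 [[0.54, 0.523, 0.0], [0.63, 0.488, 0.0]]
0.03 [[0.512, 0.455, 0.03], [0.598, 0.421, 0.03]]
0.06 [[0.484, 0.386, 0.06], [0.567, 0.354, 0.06]]
0.08 [[0.465, 0.34, 0.08], [0.546, 0.309, 0.08]]
pads [[242.6287933  204.27150098]
 [220.54604643 210.26293396]
 [226.61707603 132.68501567]]
carton corners side [[209.6629169  204.39309244]
 [251.69437027 193.91070039]
 [211.02311722 217.90070673]]
top [[115.05141949 211.359281  ]
 [150.51997603 218.95770339]]
[[ 0.99756012  0.06959264  0.00553896  0.50368488]
 [ 0.06815878 -0.95368884 -0.29297095  0.40230513]
 [-0.01510617  0.29263366 -0.9561053   0.20028548]
 [ 0.          0.          0.          1.        ]]
```

View pics/w6.png

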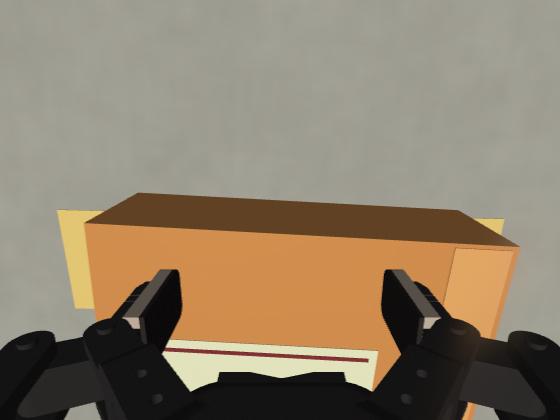

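The wrist view shows the fingers above the carton's top rather than behind it. The pose readout must be off in height, so I'll check it against the pictures.

```bash
python3 -c "
from h import *
np.set_printoptions(precision=4,suppress=True)
s=cam('side');print('start tcp px',proj(s,[[.204,-.591,.203],[.204,-.591,.192]]))
w_=cam('wrist');K=w_['camera_matrix'];print(K)
# carton back face from top camera
A=fromout(-.0776,.1527);B=fromout(.1049,.1421)
t=(B-A)/np.linalg.norm(B-A);m=(ray(cam('top'),[[142.6,230]],.058)[0,:2]);
c=A+t*((fromout(.008,.1475)-A)@t)
obj=np.array([[*(c+t*.098),.058],[*(c-t*.098),.058],[*(c+t*.098),0],[*(c-t*.098),0]])
print(obj, proj(w_,obj))
img=np.array([[518,245],[85,222],[460,210],[138,193]],float)
ok,rv,tv=cv2.solvePnP(obj,img,K,None,flags=cv2.SOLVEPNP_SQPNP)
Rm=cv2.Rodrigues(rv)[0];print('pnp cam pos',(-Rm.T@tv).ravel(),'axes',Rm.T);print('claimed',w_['world_from_camera'])
"
```

```text
start tcp px [[289.8968 321.7276]
 [290.0095 326.3986]]
[[340.3951   0.     281.1851]
 [  0.     340.3951 212.4844]
 [  0.       0.       1.    ]]
[[0.6075 0.3464 0.058 ]
 [0.4116 0.3444 0.058 ]
 [0.6075 0.3464 0.    ]
 [0.4116 0.3444 0.    ]] [[508.1802 254.5102]
 [ 72.0501 228.3571]
 [449.2159 215.5958]
 [129.2766 196.3258]]
pnp cam pos [0.5043 0.3976 0.2024] axes [[ 0.9979  0.0622 -0.0201]
 [ 0.054  -0.9572 -0.2843]
 [-0.0369  0.2826 -0.9585]]
claimed [[ 0.9976  0.0697  0.0055  0.5037]
 [ 0.0682 -0.9537 -0.2931  0.4023]
 [-0.0152  0.2927 -0.9561  0.2002]
 [ 0.      0.      0.      1.    ]]
```

The wrist camera places the open fingertips near z = 0.072, about 40 mm higher than the readout implies. That is why the nudge hit high and tipped the carton. From here on I go by the tips as seen. Next I back off, lower behind the carton and push again.

>>> jog_arm(moves=[[0,0,-0.03,0,0],[0,0,-0.06,0,0],[0,0,-0.06,0,0],[0.01,0,-0.06,0,0],[0.02,0,-0.06,0,0],[0.03,0,-0.06,0,0],[0.04,0,-0.06,0,0],[0.045,0,-0.06,0,0],[0.045,0,-0.06,0,0]])

```text
t: 7.8
tool_pos: [0.4994, 0.3856, -0.0181]
ee_rot: [-57.5, 88.6, -143.7]
ft_force: [-1.3, 0.2, -0.3]
width: 0.0852
```

```bash
python3 -c "
from h import *
o=env.get_obs();print(o['tool_pos'],out(o['tool_pos']),yawturn(3.9),o['ft_force'])
cam('wrist','w7');d=cam('top');carton(d)
p=fromout(.004,.11);print(go(*p,-.018))
"
```

```text
[ 0.49939888  0.38560187 -0.01809261] [0.00062094 0.18849614] (np.float64(3.8309867726830404), np.float64(-0.0012045080441082118)) [-1.27310563  0.21888836 -0.30081753]
carton out centre [0.0079 0.0334] size [0.227  0.1958] ang 86.87 bbox (143, 193, 86, 76)
[0.00295526 0.0017859  0.07966232]
```

View pics/w7.png

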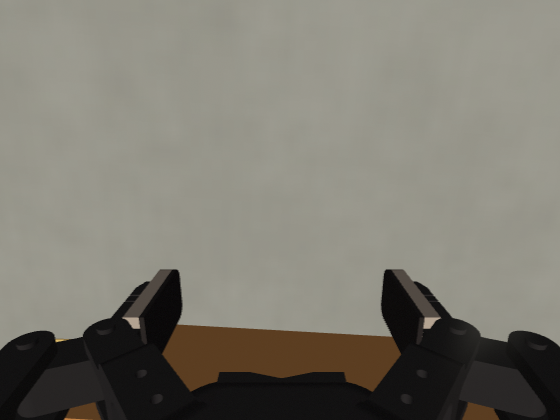

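The fingers are now behind the carton: the closed end's wall shows below row 330, with clear table between.

>>> jog_arm(moves=[[0,0.001,0.012,0,0],[0,0.001,0.022,0,0],[0,0.001,0.027,0,0],[0,0.001,0.032,0,0],[0,0.001,0.037,0,0],[0,0.001,0.042,0,0],[0,0.001,0.047,0,0],[0,0.001,0.052,0,0],[0,0.001,0.057,0,0],[0,0.001,0.062,0,0],[0,0.001,0.066,0,0],[0,0.001,0.066,0,0]])

```text
t: 8.9
tool_pos: [0.5066, 0.3201, -0.0152]
ee_rot: [-55.1, 88.8, -141.3]
ft_force: [-0.3, -0.3, -0.0]
width: 0.0853
```

```bash
cat >> h.py <<'E'
def mouth(d):
    "lying carton from its right-hand part (arm may hide the closed end): mouth edge line, sides"
    g=cv2.cvtColor(d['pixels'],cv2.COLOR_RGB2HSV)
    m=cv2.inRange(g,(8,100,120),(18,255,175)); m[:160]=0;m[300:]=0;m[:,:110]=0;m[:,275:]=0
    e=[]
    for r in range(200,262):
        row=g[r,150:270].astype(int); S=row[:,1]
        c=np.where((row[:,2]<148)&(S>100)&(row[:,0]<20))[0]   # dark line at mouth edge
        x=np.where(S>90)[0]
        if len(x): e.append([150+x.max(),r])
    e=np.array(e);P=out(ray(d,e,.0));f=np.polyfit(P[:,0],P[:,1],1)
    print('lip tip b',np.median(P[:,1]).round(4),'yaw',np.degrees(np.arctan(f[0])).round(2))
E
python3 -c "
from h import *
o=env.get_obs();print(o['tool_pos'],out(o['tool_pos']),yawturn(3.9),o['ft_force'])
d=cam('top');d=cam('top','t8');carton(d);mouth(d)
g=cv2.cvtColor(d['pixels'],cv2.COLOR_RGB2HSV);print(g[220,205:250].tolist())
"
```

```text
[ 0.50660122  0.32013844 -0.01520437] [0.00335409 0.12269444] (np.float64(3.8348068341085098), np.float64(-0.0011378353946052977)) [-0.27803717 -0.27223629 -0.04141818]
carton out centre [ 0.0136 -0.0034] size [0.2257 0.1955] ang 89.98 bbox (155, 188, 89, 78)
lip tip b -0.1125 yaw 0.39
[[39, 38, 183], [10, 71, 136], [34, 38, 170], [38, 38, 183], [16, 107, 167], [16, 138, 165], [15, 137, 166], [15, 138, 165], [16, 138, 164], [15, 139, 165], [16, 138, 165], [16, 138, 164], [16, 138, 165], [15, 138, 165], [15, 139, 165], [15, 138, 166], [16, 138, 165], [16, 138, 165], [15, 139, 165], [15, 138, 165], [16, 138, 165], [16, 138, 165], [15, 139, 165], [16, 138, 164], [16, 132, 170], [17, 122, 175], [17, 121, 175], [17, 122, 176], [17, 122, 175], [17, 122, 175], [17, 122, 176], [17, 122, 175], [17, 123, 176], [17, 122, 176], [17, 123, 176], [17, 123, 176], [22, 34, 136], [50, 12, 129], [45, 12, 129], [50, 12, 129], [45, 12, 128], [45, 12, 126], [50, 12, 127], [50, 12, 128], [45, 12, 128]]
```

>>> jog_arm(moves=[[0,0,0.005,0,0],[0,0,0.009,0,0],[0,0,0.012,0,0],[0,0,0.0145,0,0],[0,0,0.0145,0,0],[0,0,0,0,0],[0,0,-0.03,0,0],[-0.04,0,-0.05,0,0],[-0.08,0,-0.05,0,0],[-0.12,0,-0.05,0,0],[-0.12,0,-0.05,0,0]])

```text
t: 9.92
tool_pos: [0.5113, 0.3776, 0.1148]
ee_rot: [-17.0, 89.8, -103.1]
ft_force: [0.5, 0.9, 1.9]
width: 0.0857
```

```bash
python3 -c "
from h import *
o=env.get_obs();print(o['tool_pos'],out(o['tool_pos']),yawturn(3.9),o['qpos'])
d=cam('top');carton(d);mouth(d)
p=fromout(.18,.0);print(p,go(*p,.10));p=fromout(.18,.0);print(go(*p,-.02))
"
```

```text
[0.51131095 0.37761702 0.11484807] [0.01196233 0.17971958] (np.float64(3.940788877895878), np.float64(0.0007119002174770047)) [30.21336041 18.59111765 94.71469989 -0.18360301 66.85329727 26.34484659]
carton out centre [ 0.0133 -0.0176] size [0.2253 0.1953] ang 89.97 bbox (160, 187, 89, 79)
lip tip b -0.1271 yaw -0.72
[0.69118317 0.20974275] [0.01146611 0.16985879 0.17838301]
[0.13146224 0.1704988  0.17766239]
```

>>> jog_arm(moves=[[0,0.02,0.02,0.124,0],[0,0.04,0.04,0.248,0],[0,0.06,0.06,0.372,0],[0,0.08,0.08,0.496,0],[0,0.1,0.1,0.62,0],[0,0.125,0.12,0.744,0],[0,0.125,0.14,0.868,0],[0,0.125,0.16,0.992,0],[0,0.125,0.18,1.116,0],[0,0.125,0.18,1.24,0],[0,0.125,0.18,1.364,0],[0,0.125,0.18,1.488,0]])

```text
t: 10.97
tool_pos: [0.6456, 0.2048, 0.1098]
ee_rot: [32.8, 89.4, -139.0]
ft_force: [-1.0, 0.1, 0.8]
width: 0.085
```

```bash
python3 -c "
from h import *
o=env.get_obs();print(o['tool_pos'],out(o['tool_pos']),yawturn(93.9),o['qpos'][5],o['ft_force'])
p=fromout(.137,.0);print(p,go(*p,-.02))
"
```

```text
[0.64560376 0.2048119  0.10981806] [ 0.13419076 -0.00181934] (np.float64(-81.75159332660274), np.float64(0.07589401366647523)) 93.68284385199578 [-0.97002604  0.08349161  0.82450109]
[0.64828275 0.20681809] [ 0.12977624 -0.0023329  -0.00407638]
```

>>> jog_arm(moves=[[0,-0.002,-0.004,0.076,0],[0.03,-0.002,-0.004,0.076,0],[0.06,-0.002,-0.004,0.076,0],[0.09,-0.002,-0.004,0.076,0],[0.12,-0.002,-0.004,0.076,0],[0.13,-0.002,-0.004,0.076,0],[0.13,-0.002,0.004,0.076,0],[0.13,-0.002,0.01,0.076,0],[0.13,-0.002,0.014,0.076,0],[0.13,-0.002,0.018,0.076,0],[0.13,-0.002,0.022,0.076,0],[0.13,-0.002,0.022,0.076,0]])

```text
t: 11.97
tool_pos: [0.6236, 0.2031, -0.0177]
ee_rot: [50.0, 89.6, -126.1]
ft_force: [-0.0, 0.1, 0.9]
width: 0.0848
```

```bash
python3 -c "
from h import *
o=env.get_obs();print(o['tool_pos'],out(o['tool_pos']),yawturn(93.9),o['ft_force'])
d=cam('top');d=cam('top','t9');carton(d);mouth(d)
"
```

```text
[ 0.6235523   0.20311518 -0.01771375] [ 0.11207496 -0.00201229] (np.float64(-86.10255772754776), np.float64(-4.4640767077251645e-05)) [-0.0109737   0.14318427  0.89051188]
carton out centre [ 0.0042 -0.0874] size [0.1956 0.0876] ang 1.15 bbox (211, 190, 39, 73)
lip tip b -0.1277 yaw 0.05
```

>>> jog_arm(moves=[[0,0,-0.015,0,0],[-0.04,0,-0.015,0,0],[-0.08,0,-0.015,0,0.4],[-0.12,0.02,-0.01,-0.12,0.4],[-0.13,0.06,0,-0.24,0.4],[-0.13,0.1,0.02,-0.36,0.4],[-0.13,0.14,0.04,-0.48,0.4],[-0.13,0.18,0.06,-0.6,0.4],[-0.13,0.22,0.08,-0.72,0.4],[-0.13,0.26,0.1,-0.84,0.4],[-0.13,0.3,0.12,-0.96,0.4],[-0.13,0.34,0.14,-1.08,0.4]])

```text
t: 13.07
tool_pos: [0.5209, -0.1125, 0.1145]
ee_rot: [-15.0, 89.5, -130.2]
ft_force: [0.6, -0.7, 0.1]
width: 0.0512
```

```bash
cat >> h.py <<'E'
def board(d,tag=''):
    "gold board outline, corners hull at z=.012, outline coords"
    g=cv2.cvtColor(d['pixels'],cv2.COLOR_RGB2HSV)
    m=cv2.inRange(g,(8,150,90),(28,255,255)); m[:180]=0;m[285:]=0;m[:,:250]=0;m[:,385:]=0
    cn=cv2.findContours(m,cv2.RETR_EXTERNAL,cv2.CHAIN_APPROX_NONE)[0]
    cn=np.vstack([c for c in cn if cv2.contourArea(c)>20])
    P=out(ray(d,cn[:,0],.012)).astype(np.float32);c,s,an=cv2.minAreaRect(P)
    print('board out',np.round(c,4),np.round(s,4),'ang',round(an,2))
E
python3 -c "
from h import *
o=env.get_obs();print(o['tool_pos'],out(o['tool_pos']),yawturn(3.9),o['ft_force'],o['qpos'][5],o['width'])
d=cam('top','t10');carton(d);mouth(d);board(d)
p=fromout(-.027,-.455);print(p,go(*p,.10))
"
```

```text
[ 0.5209037  -0.11245565  0.11447632] [-0.01179956 -0.30987068] (np.float64(-25.152080833239815), np.float64(-0.5070544650955724)) [ 0.62279021 -0.68174792  0.13216866] 5.916329316545326 0.05118712546687423
carton out centre [ 0.0037 -0.0182] size [0.2253 0.1953] ang 89.99 bbox (161, 191, 89, 79)
lip tip b -0.1277 yaw -0.03Traceback (most recent call last):
  File "<string>", line 4, in <module>
    d=cam('top','t10');carton(d);mouth(d);board(d)
                                          ~~~~~^^^
  File "h.py", line 68, in board
    cn=np.vstack([c for c in cn if cv2.contourArea(c)>20])
    return _nx.concatenate(arrs, 0, dtype=dtype, casting=casting)
           ~~~~~~~~~~~~~~~^^^^^^^^^^^^^^^^^^^^^^^^^^^^^^^^^^^^^^^
ValueError: need at least one array to concatenate
```

>>> jog_arm(moves=[[0,0.016,0.038,-0.12,0.4],[0,0.032,0.076,-0.24,0.4],[0,0.048,0.114,-0.36,0.4],[0,0.057,0.134,-0.48,0.4],[0,0.057,0.134,-0.507,0.4],[0.03,0.057,0.134,-0.507,0.4],[0.06,0.057,0.134,-0.507,0.4],[0.09,0.057,0.134,-0.507,0.4],[0.11,0.057,0.134,-0.507,0.4],[0.12,0.057,0.134,-0.507,0.4],[0.124,0.057,0.134,-0.507,0.4],[0.124,0.057,0.134,-0.507,0.4]])

```text
t: 14.12
tool_pos: [0.5124, -0.2651, -0.0084]
ee_rot: [-44.9, 89.2, -130.8]
ft_force: [0.2, 0.3, 0.3]
width: 0.0513
```

```bash
python3 -c "
from h import *
o=env.get_obs();print(o['tool_pos'],out(o['tool_pos']),yawturn(3.9),o['ft_force'],o['qpos'][5],o['width'])
s=cam('side')['pixels'];wv=cam('wrist');cv2.imwrite('pics/w11.png',wv['pixels'][...,::-1])
t=cam('top')['pixels']
c=np.zeros((600,800,3),np.uint8);c[:330,:440]=cv2.resize(wv['pixels'],(440,330));c[:360,440:]=cv2.resize(s[200:320,220:340],(360,360));c[330:600,:360]=cv2.resize(t[170:305,260:440],(360,270))
cv2.imwrite('pics/p11.png',c[...,::-1])
"
```

```text
[ 0.51238025 -0.26512922 -0.00836138] [-0.03068742 -0.46161097] (np.float64(4.048996185104475), np.float64(0.0026004740029841014)) [0.20192028 0.28579042 0.30781603] -37.27612431216822 0.05127477896969565
```

View pics/p11.png

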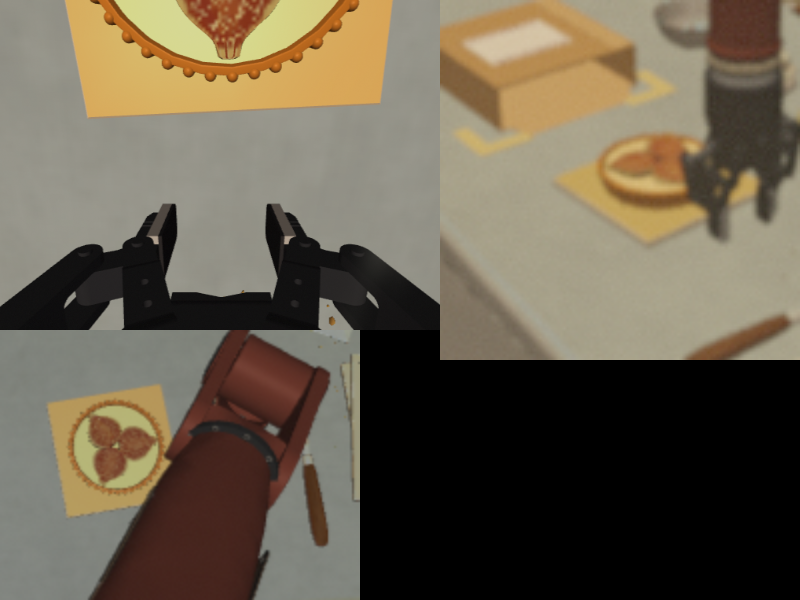

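The wrist view shows the fingers behind the board's rear edge (row 100–117), and the side inset shows them hovering above the table. The carton lies with its mouth facing the tart. I'll feel for the table next.

>>> jog_arm(moves=[[0.008,0,0,0,0.4],[0.015,0,0,0,0.4],[0.018,0,0,0,0.4],[0.018,0,0,0,0.4]])

```text
t: 14.6
tool_pos: [0.5133, -0.266, -0.025]
ee_rot: [-33.4, 89.2, -119.4]
ft_force: [-0.8, 0.4, 0.3]
width: 0.0511
```

>>> jog_arm(moves=[[0.002,0,0,0,0.4],[0.004,0,0,0,0.4],[0.004,0,0,0,0.4]])

```text
t: 14.85
tool_pos: [0.5128, -0.2658, -0.0296]
ee_rot: [-37.7, 89.2, -123.6]
ft_force: [-0.4, 0.6, 0.3]
width: 0.0511
```

>>> jog_arm(moves=[[0.002,0,0,0,0.4],[0.003,0,0,0,0.4],[0.003,0,0,0,0.4]])

```text
t: 15.1
tool_pos: [0.5132, -0.2661, -0.0317]
ee_rot: [-36.3, 89.2, -122.3]
ft_force: [-1.3, 0.3, 4.2]
width: 0.051
```

>>> jog_arm(moves=[[0.002,0,0,0,0.4],[0.003,0,0,0,0.4],[0.003,0,0,0,0.4]])

```text
t: 15.35
tool_pos: [0.5133, -0.2661, -0.0319]
ee_rot: [-42.9, 89.2, -128.8]
ft_force: [-7.3, 4.3, 18.4]
width: 0.0512
```

```bash
python3 -c "
from h import *
np.set_printoptions(precision=4,suppress=True)
o=env.get_obs();print(out(o['tool_pos']),yawturn(3.9))
for a,b in((-.029,-.42),(-.021,-.36),(-.013,-.30)):print(go(*fromout(a,b),-.027))
"
```

```text
[-0.0298 -0.4627] (np.float64(4.088526075061248), np.float64(0.003290400735680738))
[-0.0053  0.0009 -0.0426]
[-0.006   0.0091 -0.1026]
[-0.0067  0.0173 -0.1625]
```

>>> jog_arm(moves=[[-0.005,0,0,0.003,0.4],[-0.005,0,-0.015,0.003,0.4],[-0.0053,0.001,-0.03,0.003,0.4],[-0.0053,0.001,-0.039,0.003,0.4],[-0.0053,0.001,-0.046,0.003,0.4],[-0.0055,0.002,-0.053,0.003,0.4],[-0.0055,0.003,-0.06,0.003,0.4],[-0.0057,0.004,-0.068,0.003,0.4],[-0.0058,0.005,-0.076,0.003,0.4],[-0.0058,0.006,-0.084,0.003,0.4],[-0.006,0.007,-0.09,0.003,0.4],[-0.006,0.007,-0.09,0.003,0.4]])

```text
t: 16.35
tool_pos: [0.5138, -0.1741, -0.027]
ee_rot: [-47.4, 89.2, -133.4]
ft_force: [0.2, -0.3, -0.4]
width: 0.051
```

```bash
cat >> h.py <<'E'
def board(d):
    g=cv2.cvtColor(d['pixels'],cv2.COLOR_RGB2HSV)
    m=cv2.inRange(g,(12,140,100),(28,255,255)); m[:170]=0;m[290:]=0;m[:,:250]=0;m[:,365:]=0
    cn=max(cv2.findContours(m,cv2.RETR_EXTERNAL,cv2.CHAIN_APPROX_NONE)[0],key=cv2.contourArea)
    P=out(ray(d,cn[:,0],.012));x0,y0,ww,hh=cv2.boundingRect(cn)
    # front edge (towards carton): leftmost pixel for each row ; +a edge: topmost for each column
    q=cn[:,0]; fr=np.array([[q[q[:,1]==r,0].min(),r] for r in range(y0+8,y0+hh-8) if (q[:,1]==r).any()])
    tp=np.array([[c,q[q[:,0]==c,1].min()] for c in range(x0+6,x0+min(ww,60)-8) if (q[:,0]==c).any()])
    bt=np.array([[c,q[q[:,0]==c,1].max()] for c in range(x0+6,x0+20) if (q[:,0]==c).any()])
    F=out(ray(d,fr,.012));T=out(ray(d,tp,.012));B=out(ray(d,bt+[0,1],.012))
    f=np.polyfit(F[:,0],F[:,1],1)
    print('board front b',np.median(F[:,1]).round(4),'yaw',np.degrees(np.arctan(f[0])).round(2),'+a edge',np.median(T[:15,0]).round(4),'-a edge',np.median(B[:,0]).round(4),'mean a',(np.median(T[:15,0])/2+np.median(B[:,0])/2).round(4),(x0,y0,ww,hh))
E
python3 -c "
from h import *
np.set_printoptions(precision=4,suppress=True)
o=env.get_obs();print(o['tool_pos'],out(o['tool_pos']),yawturn(3.9),o['ft_force'])
d=cam('top');d=cam('top','t12');board(d);mouth(d)
"
```

```text
[ 0.5138 -0.1741 -0.027 ] [-0.023  -0.3709] (np.float64(3.9504779720096685), np.float64(0.0008810068112983419)) [ 0.1997 -0.2638 -0.369 ]
board front b -0.22 yaw -4.87 +a edge 0.0481 -a edge -0.0659 mean a -0.0089 (277, 203, 40, 48)
lip tip b -0.1277 yaw -4.29
```

```bash
python3 -c "
import cv2
a=cv2.imread('pics/t12.png')[175:295,210:350];cv2.imwrite('pics/p12.png',cv2.resize(a,(700,600)))"
```

```text
(no output)
```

View pics/p12.png

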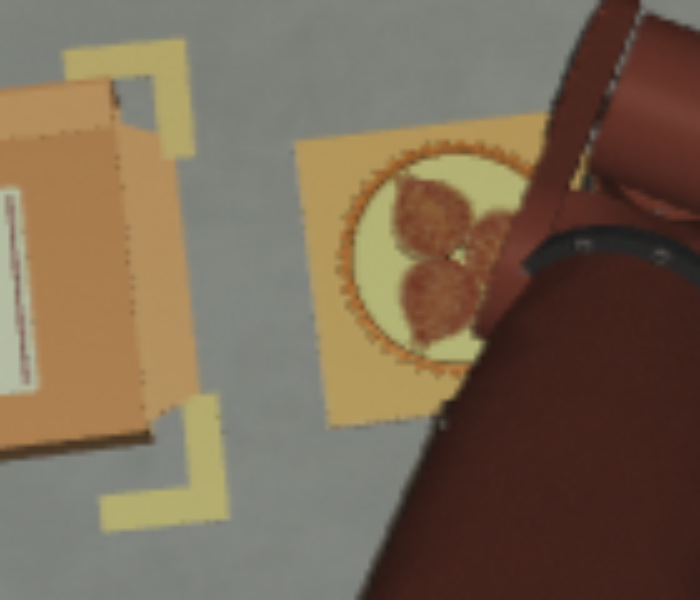

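The board's front corners are at (269.4,203.4) and (276,260.6), and it looks square to the mouth.

```bash
sed -i 's/(12,140,100),(28,255,255)); m\[:170\]/(10,100,100),(23,255,255)); m[:170]/; s/m\[:,:250\]=0;m\[:,365:\]/m[:,:253]=0;m[:,365:]/' h.py
python3 -c "
from h import *
np.set_printoptions(precision=4,suppress=True)
d=cam('top');board(d);print(out(ray(d,[[269.4,203.4],[276,260.6]],.012)),carton(d))
g=cv2.cvtColor(d['pixels'],cv2.COLOR_RGB2HSV);print(g[230,268:282].tolist())
o=env.get_obs();print(out(o['tool_pos']))
for a,b in((-.013,-.321),(-.003,-.271),(.0,-.24)):print(go(*fromout(a,b),-.027))
"
```

```text
board front b -0.2004 yaw 0.06 +a edge 0.0628 -a edge -0.0987 mean a -0.018 (269, 198, 51, 62)
carton out centre [ 0.0037 -0.0182] size [0.2253 0.1953] ang 89.99 bbox (161, 191, 89, 79)
[[ 0.0625 -0.2004]
 [-0.1001 -0.1997]] None
[[45, 12, 131], [50, 12, 132], [47, 14, 132], [45, 12, 132], [20, 98, 171], [20, 121, 179], [21, 124, 179], [20, 125, 180], [20, 125, 180], [20, 125, 180], [20, 127, 155], [15, 170, 165], [17, 152, 134], [29, 90, 172]]
[-0.0228 -0.3724]
[-0.0004  0.0099 -0.0513]
[-0.001   0.0199 -0.1013]
[-0.0013  0.0229 -0.1323]
```

>>> jog_arm(moves=[[0,0,-0.006,0,0.4],[0,0.002,-0.013,0,0.4],[0,0.004,-0.02,0,0.4],[0,0.006,-0.027,0,0.4],[-0.0005,0.008,-0.034,0,0.4],[-0.0005,0.01,-0.041,0,0.4],[-0.0005,0.012,-0.048,0,0.4],[-0.0005,0.014,-0.055,0,0.4],[-0.0005,0.015,-0.06,0,0.4],[-0.0005,0.015,-0.06,0,0.4]])

```text
t: 17.33
tool_pos: [0.5254, -0.1132, -0.027]
ee_rot: [-43.4, 89.3, -129.4]
ft_force: [0.0, -1.6, 0.7]
width: 0.0514
```

```bash
cat > q.py <<'E'
from h import *
np.set_printoptions(precision=4,suppress=True)
d=cam('top');d=cam('top','tl');board(d);carton(d)
o=env.get_obs();print(out(o['tool_pos']),o['tool_pos'][2],yawturn(3.9),o['ft_force'],round(o['t'],2))
E
python3 q.py
```

```text
board front b -0.1475 yaw -6.24 +a edge 0.0776 -a edge -0.0833 mean a -0.0028 (253, 196, 39, 61)
carton out centre [ 0.0037 -0.0182] size [0.2253 0.1953] ang 89.99 bbox (161, 191, 89, 79)
[-0.0082 -0.311 ] -0.027479553314788713 (np.float64(3.9000080714214764), np.float64(1.4087288007368332e-07)) [ 0.1219  1.0532 -0.2551] 17.43
```

>>> jog_arm(moves=[[0,0.001,-0.007,0,0.4],[0,0.002,-0.014,0,0.4],[0,0.003,-0.021,0,0.4],[0,0.004,-0.028,0,0.4],[-0.0005,0.005,-0.035,0,0.4],[-0.0005,0.006,-0.042,0,0.4],[-0.0005,0.0065,-0.049,0,0.4],[-0.0005,0.0065,-0.055,0,0.4],[-0.0005,0.0065,-0.055,0,0.4]])

```text
t: 18.18
tool_pos: [0.5267, -0.0561, -0.0279]
ee_rot: [-59.3, 89.3, -145.3]
ft_force: [-0.1, -0.3, 0.0]
width: 0.0513
```

```bash
sed -i "s/board(d);carton(d)/carton(d);mouthedges(d)/" q.py; sed -i '3i def mouthedges(d):\n    g=cv2.cvtColor(d["pixels"],cv2.COLOR_RGB2HSV)\n    m=cv2.inRange(g,(10,100,110),(23,255,255));m[:170]=0;m[295:]=0\n    for c in (253,258,263,268,273,278):\n        r=np.where(m[:,c])[0]\n        if len(r): P=out(ray(d,[[c,r.min()],[c,r.max()+1]],.012));print(c,r.min(),r.max(),P.ravel().round(4),"mid a",P[:,0].mean().round(4))' q.py
python3 q.py
```

```text
carton out centre [ 0.0038 -0.0053] size [0.1995 0.1953] ang 89.99 bbox (161, 191, 79, 79)
253 198 254 [ 0.0836 -0.1562 -0.0772 -0.1387] mid a 0.0032
258 197 230 [ 0.0848 -0.1706 -0.0122 -0.1598] mid a 0.0363
263 197 211 [ 0.0831 -0.1846  0.0399 -0.1797] mid a 0.0615
278 211 214 [ 0.0378 -0.2219  0.0264 -0.2205] mid a 0.0321
[-0.0022 -0.2549] -0.027800107143394412 (np.float64(3.920772796593644), np.float64(0.00036255369540620375)) [ 0.6638 -0.933  -0.4447] 18.28
```

>>> jog_arm(moves=[[-0.001,0,-0.008,0,0.4],[-0.002,0,-0.018,0,0.4],[-0.0025,0,-0.028,0,0.4],[-0.003,0,-0.038,0,0.4],[-0.003,0,-0.048,0,0.4],[-0.003,0,-0.058,0,0.4],[-0.003,0,-0.068,0,0.4],[-0.003,0,-0.078,0,0.4],[-0.003,0,-0.088,0,0.4],[-0.003,0,-0.098,0,0.4],[-0.003,0,-0.105,0,0.4],[-0.003,0,-0.105,0,0.4]])

```text
t: 19.28
tool_pos: [0.5193, 0.0498, -0.0256]
ee_rot: [-63.8, 89.3, -149.9]
ft_force: [0.7, 0.5, 0.7]
width: 0.051
```

```bash
python3 q.py; python3 - <<'E'
import sys;sys.path.insert(0,'.')
from h import *
wv=cam('wrist')['pixels'];s=cam('side')['pixels'];t=cv2.cvtColor(cv2.imread('pics/tl.png'),4)
c=np.zeros((600,800,3),np.uint8);c[:330,:440]=cv2.resize(wv,(440,330));c[:360,440:]=cv2.resize(s[150:270,200:320],(360,360));c[330:600,:360]=cv2.resize(t[170:305,150:330],(360,270))
cv2.imwrite('pics/p13.png',c[...,::-1])
E
```

```text
carton out centre [0.0039 0.0153] size [0.1582 0.1951] ang 89.97 bbox (161, 192, 58, 78)
[-0.0029 -0.1488] -0.026017253945850687 (np.float64(3.9396081739745945), np.float64(0.0006912930465594898)) [-0.4792 -0.4528 -0.3996] 19.38
```

View pics/p13.png

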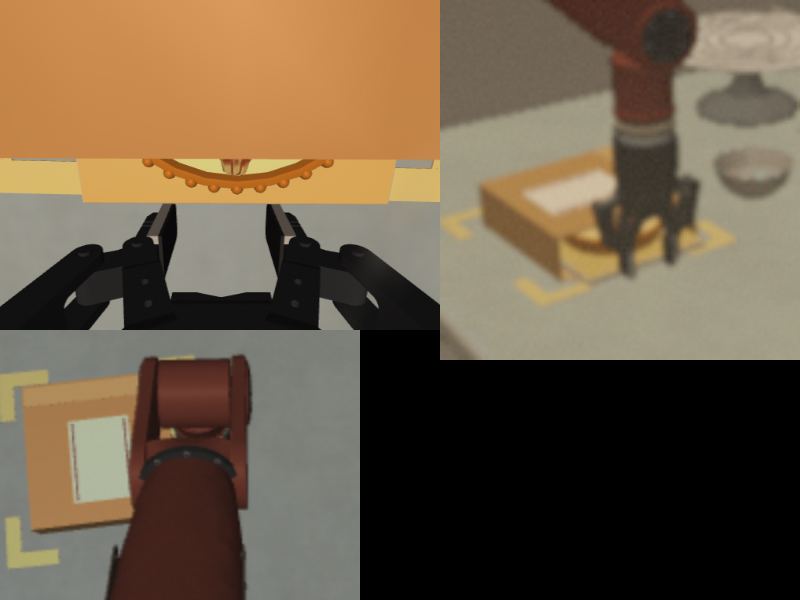

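The board is going in centred: its rear edge is at row 203 of the wrist view, with about 40 mm left to the mouth. The upright fingers can't follow it past the mouth's upper edge, so the last millimetres will be a short, quick push that stops at the mouth and lets the board glide on.

>>> jog_arm(moves=[[0,0,-0.013,0,0.4],[0,0,-0.037,0,0.4],[0,0,-0.037,0,0.4],[0,0,-0.037,0,0.4],[0,0,-0.037,0,0.4]])

```text
t: 19.9
tool_pos: [0.516, 0.0847, -0.0266]
ee_rot: [-64.5, 89.2, -150.6]
ft_force: [0.3, 0.4, 0.6]
width: 0.0512
```

```bash
python3 q.py; python3 - <<'E'
import sys;sys.path.insert(0,'.')
from h import *
d=cam('wrist','w14');g=cv2.cvtColor(d['pixels'],cv2.COLOR_RGB2HSV)
T=d['world_from_camera'];print(T[:3,3])
# expected rows of mouth top edge (z=.058) and lip tip in the wrist view at centre column
print('mouth edge px',proj(d,[[*fromout(.004,-.0995),.058],[*fromout(.004,-.0995),.0016],[*fromout(.004,-.1275),0]]))
for c in (250,281,320):
    print(c,[(r,*map(int,g[r,c])) for r in range(190,350,5)])
E
```

```text
carton out centre [0.0049 0.0437] size [0.1187 0.1955] ang 89.09 bbox (158, 194, 45, 75)
[-0.0032 -0.1131] -0.026507186863370856 (np.float64(3.861913401767377), np.float64(-0.0006647365400435449)) [0.4267 0.5189 0.8517] 20.0
[0.51326527 0.15761494 0.14367866]
mouth edge px [[302.08563392 323.58094179]
 [296.20272263 248.2590293 ]
 [295.37756049 301.24867334]]
250 [(190, 14, 157, 193), (195, 15, 159, 193), (200, 15, 158, 192), (205, 15, 158, 192), (210, 15, 159, 192), (215, 15, 159, 191), (220, 14, 161, 192), (225, 14, 159, 191), (230, 14, 159, 191), (235, 15, 160, 190), (240, 14, 159, 189), (245, 15, 161, 190), (250, 14, 160, 188), (255, 15, 161, 188), (260, 15, 161, 188), (265, 15, 163, 188), (270, 15, 161, 187), (275, 14, 161, 187), (280, 14, 161, 188), (285, 15, 163, 188), (290, 15, 162, 186), (295, 30, 19, 145), (300, 25, 21, 147), (305, 25, 21, 147), (310, 28, 21, 146), (315, 25, 21, 146), (320, 28, 21, 146), (325, 27, 19, 147), (330, 27, 19, 147), (335, 30, 19, 146), (340, 28, 21, 147), (345, 27, 19, 147)]
281 [(190, 15, 157, 195), (195, 15, 157, 195), (200, 15, 158, 194), (205
[... 560 characters left out ...]
27, 19, 147), (345, 27, 19, 147)]
320 [(190, 15, 156, 195), (195, 15, 156, 196), (200, 15, 157, 195), (205, 14, 157, 195), (210, 15, 158, 194), (215, 15, 158, 194), (220, 14, 156, 193), (225, 15, 159, 193), (230, 15, 158, 192), (235, 14, 158, 192), (240, 15, 159, 191), (245, 14, 159, 191), (250, 15, 160, 190), (255, 14, 160, 190), (260, 15, 160, 190), (265, 15, 159, 189), (270, 15, 161, 189), (275, 14, 159, 188), (280, 15, 162, 187), (285, 14, 160, 188), (290, 15, 161, 188), (295, 15, 130, 175), (300, 25, 21, 146), (305, 25, 21, 146), (310, 28, 21, 145), (315, 30, 19, 145), (320, 28, 21, 146), (325, 25, 21, 146), (330, 25, 21, 146), (335, 27, 19, 145), (340, 27, 19, 145), (345, 28, 21, 145)]
```

>>> jog_arm(moves=[[0,0,0.02,0,0.4],[0,0,0.06,0,0.4],[-0.03,0,0.1,0,0.4],[-0.06,0,0.14,0,0.4],[-0.08,0,0.18,0,0.4],[-0.08,0,0.22,0,0.4],[-0.08,0,0.26,0,0.4],[-0.08,0,0.3,0,0.4],[-0.08,0,0.34,0,0.4],[-0.08,0,0.34,0,0.4]])

```text
t: 20.88
tool_pos: [0.5407, -0.2615, 0.0569]
ee_rot: [-41.8, 89.2, -128.2]
ft_force: [0.7, -0.1, 0.4]
width: 0.0513
```

```bash
python3 - <<'E'
from h import *
np.set_printoptions(precision=4,suppress=True)
d=cam('top','t15');carton(d);s=cam('side','s15')
t=d['pixels'];g=cv2.cvtColor(t,cv2.COLOR_RGB2HSV)
for r in (205,230,255):print(r,[(c,*map(int,g[r,c])) for c in range(214,256,2)])
print('table px of tape',ray(d,[[161,230]],.058))
c=np.zeros((600,800,3),np.uint8);c[:,:440]=cv2.resize(t[175:295,150:238],(440,600));c[:400,440:]=cv2.resize(s['pixels'][150:250,200:290],(360,400))
cv2.imwrite('pics/p15.png',c[...,::-1])
o=env.get_obs();print(o['tool_pos'],o['t'])
E
```

```text
carton out centre [ 0.0044 -0.0102] size [0.2257 0.1958] ang 89.44 bbox (158, 191, 88, 79)
205 [(214, 15, 138, 170), (216, 15, 138, 170), (218, 15, 140, 170), (220, 15, 137, 171), (222, 15, 138, 170), (224, 15, 138, 170), (226, 15, 138, 170), (228, 15, 140, 170), (230, 16, 137, 173), (232, 19, 110, 153), (234, 17, 124, 183), (236, 17, 123, 182), (238, 17, 124, 183), (240, 17, 124, 183), (242, 23, 107, 183), (244, 25, 104, 182), (246, 25, 103, 180), (248, 25, 101, 181), (250, 43, 14, 132), (252, 43, 14, 132), (254, 45, 15, 132)]
230 [(214, 15, 137, 173), (216, 16, 139, 173), (218, 15, 137, 173), (220, 15, 139, 173), (222, 15, 137, 173), (224, 15, 136, 172), (226, 15, 138, 172), (228, 15, 136, 172), (230, 15, 136, 172), (232, 15, 136, 172), (234, 20, 108, 154), (236, 17, 120, 182), (238, 18, 122, 182), (240, 17, 122, 182), (242, 18, 122, 182), (244, 18, 83, 163), (246, 45, 11, 135), (248, 45, 11, 135), (250, 50, 11, 135), (252, 45, 11, 136), (254, 43, 13, 136)]
255 [(214, 15, 136, 175), (216, 15, 134, 175), (218, 15, 136, 175), (220, 15, 134, 175), (222, 15, 134, 175), (224, 15, 134, 175), (226, 15, 136, 175), (228, 15, 136, 175), (230, 15, 136, 175), (232, 16, 137, 175), (234, 15, 136, 176), (236, 21, 110, 171), (238, 18, 118, 177), (240, 17, 118, 183), (242, 17, 117, 181), (244, 19, 77, 160), (246, 26, 78, 166), (248, 27, 99, 182), (250, 26, 99, 182), (252, 27, 99, 182), (254, 38, 22, 138)]
table px of tape [[0.518  0.2962 0.058 ]]
[ 0.54   -0.2577  0.056 ] 20.9833
```

View pics/p15.png

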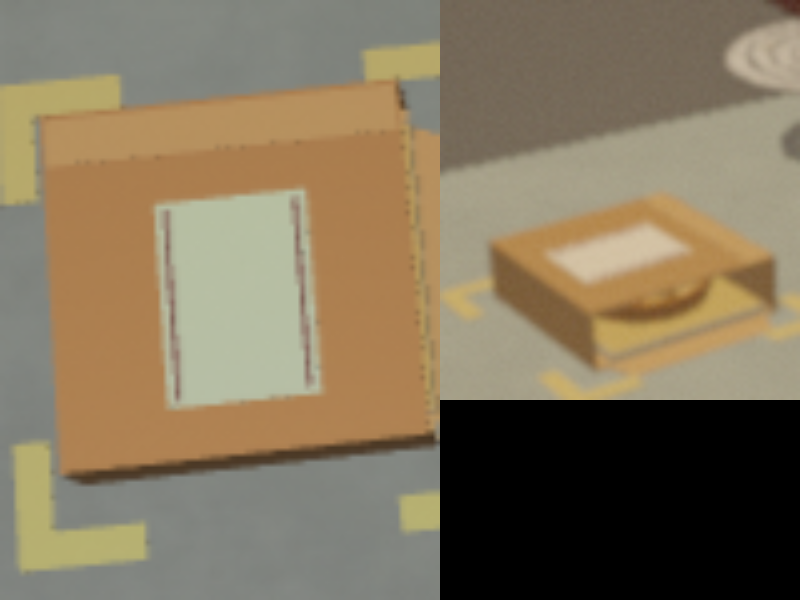

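The top view shows the carton inside the tape with a thin gold strip just under the mouth edge at column 234. In the side inset the board's rear edge shows as a grey line just at the mouth, from (240,239) to (282,228) in the full frame. I'll work out how deep it is.

```bash
python3 - <<'E'
from h import *
np.set_printoptions(precision=2,suppress=True)
s=cam('side');im=np.mean([cam('side')['pixels'].astype(float) for _ in range(4)],0).astype(np.uint8);g=cv2.cvtColor(im,cv2.COLOR_RGB2HSV)
yaw=-.56;ca=.0044;mb=-.092
for a in (-.04,.0044,.05):
    m=mb+np.tan(np.radians(yaw))*(a-ca)
    def P(db,z): return proj(s,[[*fromout(a,m+db),z]])[0]
    print('a',a,'top edge',P(0,.058),'mouth floor',P(0,.0016),'lip',P(-.028,0))
    for db in(-.004,0,.004,.008,.012): print('  rear',db,'top',P(db,.0136),'bot',P(db,.0046))
    c=int(round(P(0,.0136)[0]))
    print('col',c,[(r,*map(int,g[r,c])) for r in range(int(P(0,.058)[1])-2,int(P(-.028,0)[1])+4)])
E
```

```text
a -0.04 top edge [251.47 223.13] mouth floor [252.32 237.32] lip [256.52 240.62]
  rear -0.004 top [252.73 234.74] bot [252.87 236.98]
  rear 0 top [252.14 234.33] bot [252.28 236.58]
  rear 0.004 top [251.55 233.93] bot [251.69 236.17]
  rear 0.008 top [250.97 233.53] bot [251.1  235.76]
  rear 0.012 top [250.38 233.13] bot [250.52 235.36]
col 252 [(221, 17, 145, 180), (222, 17, 141, 179), (223, 18, 141, 174), (224, 18, 143, 176), (225, 17, 157, 174), (226, 17, 167, 150), (227, 15, 164, 126), (228, 15, 159, 117), (229, 16, 152, 129), (230, 19, 143, 157), (231, 21, 140, 182), (232, 21, 135, 193), (233, 21, 133, 193), (234, 20, 123, 190), (235, 19, 102, 178), (236, 18, 90, 162), (237, 18, 103, 168), (238, 18, 121, 185), (239, 18, 126, 194), (240, 18, 128, 194), (241, 18, 121, 192), (242, 18, 100, 183), (243, 20, 68, 173)]
a 0.0044 top edge [262.11 219.8 ] mouth floor [262.81 233.84] lip [267.08 237.06]
  rear -0.004 top [263.27 231.28] bot [263.37 233.5 ]
  rear 0 top [262.66 230.89] bot [262.77 233.11]
  rear 0.004 top [262.06 230.5 ] bot [262.17 232.71]
  rear 0.008 top [261.46 230.
[... 716 characters left out ...]
03]
  rear 0 top [273.16 227.45] bot [273.25 229.64]
  rear 0.004 top [272.55 227.07] bot [272.64 229.26]
  rear 0.008 top [271.94 226.69] bot [272.03 228.88]
  rear 0.012 top [271.34 226.31] bot [271.42 228.5 ]
col 273 [(214, 17, 142, 180), (215, 17, 142, 180), (216, 17, 144, 170), (217, 16, 140, 151), (218, 16, 137, 130), (219, 17, 135, 128), (220, 18, 137, 145), (221, 20, 136, 172), (222, 21, 134, 189), (223, 21, 133, 193), (224, 21, 135, 193), (225, 21, 135, 193), (226, 21, 133, 194), (227, 20, 122, 190), (228, 20, 106, 178), (229, 19, 91, 162), (230, 18, 101, 166), (231, 18, 121, 185), (232, 18, 127, 193), (233, 18, 128, 194), (234, 18, 121, 191), (235, 18, 94, 184), (236, 20, 63, 173)]
```

The board's rear edge comes out about 1 mm outside the mouth, so it still needs several millimetres, and the fingers cannot follow it in. A quick tap on the closed end towards the tart should do it: the light carton slides over the board, which lags by its inertia. It also re-centres the carton, now 6 mm too far back. I'll go round to the closed end.

>>> jog_arm(moves=[[-0.02,0,-0.03,0,0],[-0.04,0,-0.07,0,0],[-0.06,0,-0.11,0,0],[-0.07,0,-0.15,0,0],[-0.07,0,-0.19,0,0],[-0.07,0,-0.23,0,0],[-0.07,0,-0.27,0,0],[-0.07,0,-0.31,0,0],[-0.07,0,-0.35,0,0],[-0.07,0,-0.39,0,0],[-0.07,0,-0.43,0,0],[-0.07,0,-0.47,0,0]])

```text
t: 22.23
tool_pos: [0.5063, 0.2201, 0.1228]
ee_rot: [-70.6, 89.1, -156.5]
ft_force: [0.6, -0.2, 0.8]
width: 0.085
```

```bash
python3 - <<'E'
from h import *
np.set_printoptions(precision=4,suppress=True)
o=env.get_obs();print(o['tool_pos'],out(o['tool_pos']),yawturn(3.9),o['width'])
for z in(.12,-.02):print(go(*fromout(.0044,.20),z))
E
```

```text
[0.5063 0.2201 0.1228] [-0.0038  0.0229] (np.float64(4.091819848443689), np.float64(0.0033478879260188366)) 0.08503221883778894
[ 0.0018  0.0088 -0.1771]
[ 0.1417  0.0108 -0.1778]
```

>>> jog_arm(moves=[[0.001,0.002,-0.04,0.003,0],[0.001,0.004,-0.08,0.003,0],[0.001,0.006,-0.12,0.003,0],[0.001,0.009,-0.16,0.003,0],[0.001,0.01,-0.178,0.003,0],[0.001,0.01,-0.178,0.003,0],[0.04,0.01,-0.178,0.003,0],[0.08,0.01,-0.178,0.003,0],[0.12,0.01,-0.178,0.003,0],[0.14,0.01,-0.178,0.003,0],[0.142,0.01,-0.178,0.003,0],[0.142,0.01,-0.178,0.003,0]])

```text
t: 23.23
tool_pos: [0.4991, 0.3961, -0.0222]
ee_rot: [-67.6, 88.9, -153.7]
ft_force: [-0.3, 0.8, 1.1]
width: 0.0853
```

```bash
python3 - <<'E'
from h import *
np.set_printoptions(precision=4,suppress=True)
o=env.get_obs();print(o['tool_pos'],out(o['tool_pos']),yawturn(3.9),o['width'],o['ft_force'])
for b in(.116,.105):print(go(*fromout(.0044,b),-.02))
carton(cam('top'))
E
```

```text
[ 0.4991  0.3961 -0.0222] [0.0011 0.199 ] (np.float64(3.9543468156404664), np.float64(0.0009485308709005766)) 0.08527437315069829 [-0.3307  0.7606  1.0949]
[-0.0016  0.0032  0.083 ]
[-0.0015  0.0032  0.094 ]
carton out centre [ 0.0046 -0.0102] size [0.2257 0.1955] ang 89.44 bbox (158, 191, 88, 78)
```

>>> jog_arm(moves=[[-0.001,0.002,0.017,0,0],[-0.0015,0.003,0.055,0,0],[-0.0015,0.003,0.095,0,0],[-0.0015,0.003,0.095,0,0],[-0.0015,0.003,0.08,0,0],[-0.0015,0.003,0.05,0,0],[-0.0015,0.003,0.02,0,0]])

```text
t: 23.87
tool_pos: [0.508, 0.3801, -0.015]
ee_rot: [-75.9, 89.4, -162.1]
ft_force: [-0.5, 0.3, -0.5]
width: 0.0853
```

```bash
cat > side.py <<'E'
from h import *
def depth(v=1):
    "lip-to-board row gap in the side view, several columns; 6.43 rows = flush, +0.147 row per mm inside"
    im=np.mean([cam('side')['pixels'].astype(float) for _ in range(4)],0).astype(np.uint8);g=cv2.cvtColor(im,cv2.COLOR_RGB2HSV).astype(float)
    gap=[]
    for c in range(248,276,2):
        S=g[200:255,c,1];H=g[200:255,c,0]
        r=np.arange(200,255)
        # lip/table transition: lowest row with S>90 (sub-pixel)
        i=np.where(S>90)[0].max();lip=r[i]+(S[i]-90)/(S[i]-S[i+1])
        w=slice(i-14,i-3);k=np.argmin(S[w])+i-14
        y0,y1,y2=S[k-1:k+2];b=r[k]+.5*(y0-y2)/(y0-2*y1+y2)
        gap.append((c,round(lip,2),round(b,2),round(lip-b,2)))
    if v:print(gap)
    print('median gap',np.median([x[3] for x in gap]))
E
python3 - <<'E'
from side import *
np.set_printoptions(precision=4,suppress=True)
o=env.get_obs();print(o['tool_pos'],out(o['tool_pos']),o['ft_force'])
d=cam('top');carton(d);mouth(d);depth()
E
```

```text
[ 0.508   0.3801 -0.015 ] [0.0088 0.1824] [-0.4902  0.306  -0.4831]
carton out centre [ 0.0056 -0.0297] size [0.1957 0.2247] ang 0.3 bbox (165, 190, 89, 79)
lip tip b -0.1388 yaw -0.43
[(248, np.float64(246.63), np.float64(238.67), np.float64(7.96)), (250, np.float64(246.0), np.float64(238.06), np.float64(7.94)), (252, np.float64(245.53), np.float64(237.3), np.float64(8.23)), (254, np.float64(245.09), np.float64(236.77), np.float64(8.32)), (256, np.float64(244.37), np.float64(236.12), np.float64(8.25)), (258, np.float64(243.61), np.float64(235.32), np.float64(8.28)), (260, np.float64(242.89), np.float64(234.75), np.float64(8.14)), (262, np.float64(242.25), np.float64(234.06), np.float64(8.19)), (264, np.float64(241.47), np.float64(233.29), np.float64(8.18)), (266, np.float64(240.81), np.float64(232.65), np.float64(8.16)), (268, np.float64(240.13), np.float64(231.95), np.float64(8.17)), (270, np.float64(239.44), np.float64(231.23), np.float64(8.22)), (272, np.float64(238.7), np.float64(230.42), np.float64(8.28)), (274, np.float64(238.03), np.float64(229.9), np.float64(8.13))]
median gap 8.184999999999999
```

>>> jog_arm(moves=[[-0.04,0,-0.03,0,0],[-0.08,0,-0.06,0,0],[-0.12,0,-0.08,0,0],[-0.16,0,-0.1,0,0],[-0.16,0,-0.1,0,0]])

```text
t: 24.53
tool_pos: [0.5029, 0.4829, 0.1491]
ee_rot: [-97.3, 89.7, 176.8]
ft_force: [0.9, 0.1, 1.3]
width: 0.0855
```

```bash
python3 - <<'E'
from side import *
np.set_printoptions(precision=4,suppress=True)
d=cam('top','t20');carton(d);mouth(d);depth(0)
s=cam('side');P=ray(s,[[252,237.3-.3],[262,234.06-.3],[272,230.42-.3]],.0091);print('board rear out',out(P).tolist())
g=cv2.cvtColor(cv2.cvtColor(cv2.imread('pics/s15.png'),4),cv2.COLOR_RGB2HSV).astype(float)
for c in(252,262,272):
    S=g[200:255,c,1];i=np.where(S>90)[0].max();w=S[i-14:i-3];print('before: lip',200+i,'board',200+i-14+w.argmin())
# all four top-face corners of the carton
h=cv2.cvtColor(d['pixels'],cv2.COLOR_RGB2HSV);m=cv2.inRange(h,(8,130,125),(17,255,255))
m[:150]=0;m[300:]=0;m[:,:110]=0;m[:,262:]=0
cn=cv2.findContours(cv2.morphologyEx(m,cv2.MORPH_CLOSE,np.ones((9,9))),0,cv2.CHAIN_APPROX_NONE)[0];cn=max(cn,key=cv2.contourArea)
Q=out(ray(d,cn[:,0],.058));print('top face b range',Q[:,1].min(),Q[:,1].max())
a=cv2.GaussianBlur(cv2.imread('pics/t0.png'),(5,5),0).astype(int);b=cv2.GaussianBlur(cv2.imread('pics/t20.png'),(5,5),0).astype(int)
k,l,st,c=cv2.connectedComponentsWithStats((abs(a-b).max(2)>40).astype(np.uint8))
print(st[(st[:,4]>15)][1:].tolist())
E
```

```text
carton out centre [ 0.0055 -0.0297] size [0.1953 0.2247] ang 0.3 bbox (165, 190, 89, 79)
lip tip b -0.1388 yaw -0.51
median gap 8.25
board rear out [[-0.046862032513676405, -0.10124498384787493], [-0.005233139585477308, -0.1021248108449234], [0.0393277508397547, -0.10034412150679772]]
before: lip 242 board 236
before: lip 238 board 233
before: lip 235 board 229
top face b range -0.113269537634389 0.08111907712831777
[[0, 184, 18, 19, 172], [102, 184, 46, 88, 3609], [43, 192, 77, 135, 5194], [167, 192, 85, 79, 3923], [285, 198, 66, 64, 2941], [193, 213, 24, 41, 834], [0, 266, 8, 9, 53], [249, 328, 311, 92, 6248], [130, 341, 58, 79, 1930], [226, 345, 119, 75, 4888], [285, 348, 37, 15, 262], [121, 374, 7, 46, 242], [514, 378, 9, 4, 18], [294, 401, 27, 19, 148], [249, 409, 26, 11, 169]]
```

```bash
python3 -c "
from h import *
print(env.get_obs()['t'],env.sign_off())"
```

```text
the job is handed in; nothing more can be done
24.8333 None
```

I handed the job in at 24.8 s. The carton lies inside the tape with the board wholly inside it, but the tipping did not happen in the order you asked.

**What went wrong:** the carton tipped during the nudge, before its foot was inside the tape. The fingertips were really about 40 mm higher than the pose readout implied, so the low push landed high. It fell flat with its mouth towards the tart. I then slid it, lying down, from behind and from one side into the taped place.

**The tart:** I pushed the board in by its rear edge with two fingers. The upright fingers could not follow it past the mouth, so a short quick push left its rear edge about 1 mm outside. A quick tap on the carton's closed end then drew the carton over the board. Nothing was lifted or gripped, and I saw no contact with the tart.

**Last checks:**

| Check | Result |
|---|---|
| Carton along the tape's y | about -0.113 to +0.082 m; limits are ±0.120 m, so about 7 mm to spare at the mouth end |
| Carton across the tape | centre 5 mm off, turned about 0.3–0.5° |
| Board's rear edge | about 10–12 mm inside the mouth |
| Other things in the scene | comparing the first and last top views showed changes only at the arm, carton and board |
| Robot at hand-in | clear of everything |

The carton rests 15 mm closer to the tart than centred, because the tap carried it farther than I aimed for. I left it there.

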